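# Roll a caster wheel clean and park it

## Task

Clean the tread of the small caster wheel: hold it by the square ends of its axle and roll it on its tread along the white tacky strip for a whole turn, leaning on it all the way with about 15 N (at least 8 N, and never more than 24 N). Then roll it on over the low bar into the dock at the end of the track, no harder, and leave it standing there on its tread. Do not lift the wheel off the track, let it topple or drag it without turning, and leave the things round about alone.

Things in the scene. Friction and masses are not known exactly. Their poses are not given: they have to be found in the camera images.
- caster: caster wheel on its axle: black rubber tread, grey disc, 76 mm across, tread 30 mm wide, 0.26 kg (varies by a third). Origin at its centre; y axis along the axle; at the start it stands on its tread, axle's z up, x roughly along the track to the dock. The wheel turns stiffly on the axle (0.10 N m), so unless it is leaned on it may skid instead of turning
- axle_l (a point): middle of the square steel block on the axle's +y end, 23 mm from the centre; 16 x 16 mm, 10 mm along y; both blocks' outer faces are 56 mm apart, to be gripped across. It does not turn with the wheel while held
- axle_r (a point): the same on the axle's -y end
- spot (a point): black 9 mm spot on the disc, both sides, 19.5 mm from the axle; turns with the wheel (its z axis points from axle to spot); on top at the start, this point midway through the wheel
- track: fixed grey metal board under the wheel, 400 x 90 mm, top 10 mm above the bench (x from -194 to +206 mm). Origin on the bench; x axis runs from the bare lead-in (where the wheel starts) along the centre line to the dock, z up. A rolling wheel's centre is 48 mm above the bench
- strip: the white tacky cleaning strip set flush in the board, 250 mm by 70 mm, top 10 mm above the bench; origin and axes as the track's: it covers x from -125 to +125 mm.
- bar (a point): middle of the 6 mm round steel bar across the track before the dock, on the track's centre line at x = 138 mm, 10 mm above the bench; it stands 3 mm proud of the board
- bumper (a point): face of the end stop's rubber bumper, on the centre line at x = 194.5 mm, 48 mm above the bench; the stop is 60 mm high
- dock (a point): centre of the wheel when parked in the dock, 48 mm above the bench, at x = 155 mm on the track's centre line. Low side guides, tops 22 mm above the bench, begin at x = 110 mm, flare open towards the strip, and leave 44 mm between them in the dock; the wheel has about 3 mm play between bar and bumper
- cup: bystander: lidded specimen cup, 64 mm across, 66 mm high; origin under its middle
- bottle: bystander: small capped reagent bottle, 43 mm across, 70 mm high; origin under its middle
- timer: bystander: flat square timer, 66 x 66 x 19 mm; origin under its middle
- tape_roll: bystander: roll of tape lying flat, 104 mm across, 25 mm high; origin under its middle
Things that resemble listed ones, but are neither listed nor needed, are in the scene too. What is meant by the caster is not purple, and is the larger of those in its own colour.

How it is judged (in metres and radians):
On the way, in this order (a step that is already met when the one before it is completed fails the run):
1. the wheel has rolled a quarter turn and is pressed on the strip with 8 N or more (angle between spot's own z axis and vertical above 1.2 rad and contact force between caster and strip above 8 N), for 0.1 s.
2. it has rolled half a turn, spot at the bottom, still pressed on the strip (angle between spot's own z axis and vertical above 2.6 rad and contact force between caster and strip above 8 N), for 0.1 s.
3. it has rolled three quarters of a turn, still pressed on the strip (angle between spot's own z axis and vertical below 1.9 rad and x of caster in the frame of track above -0.01 m and contact force between caster and strip above 8 N), for 0.1 s.
4. it has rolled about a whole turn, spot on top again, still pressed on the strip (angle between spot's own z axis and vertical below 0.5 rad and x of caster in the frame of track above 0.05 m and contact force between caster and strip above 8 N), for 0.1 s.
At the end, for the whole second after the job is handed in: the wheel stands upright (within 4 degrees) and at rest on its tread in the dock, between bar and end stop, within 7 mm of the dock point and down on the board (horizontal distance between caster and dock below 0.007 m and z of caster in the frame of track below 0.0495 m and angle between caster's own y axis and vertical between 1.49 and 1.65 rad and linear speed of caster below 0.01 m/s); the robot touches nothing.
It fails at once if the wheel is pressed on the track, bar or stop with more than 28 N, its own weight of about 3 N included (contact force between caster and track above 28 N).
It fails at once if the wheel is lifted more than 12 mm off the track (z of caster in the frame of track above 0.06 m).
It fails at once if the wheel topples (leans over by more than 20 degrees) (angle between caster's own y axis and vertical below 1.22 rad or angle between caster's own y axis and vertical above 1.92 rad).
It fails at once if a bystander is moved by more than 20 mm (distance of any of cup, bottle, timer, tape_roll from where it was at the start of the episode above 0.02 m).
It also fails if it takes over 72 s, if anything falls off the work surface, if the arm or the gripper's body presses on something with over 40 N, if the wrist force passes 120 N, or if a joint passes its speed limit or range.

## Robot

A 6-joint arm with a two-finger parallel gripper is mounted at the origin on a cart in front of the work surface, level with it; the furniture and walls round the work are solid. World frame = base frame: x ahead of the robot, y to its left, z up, the work surface at z = 0. Lengths are in mm, angles in rad, forces in N, time in s.
With the tool pointing down it reaches from about 275 to 825 mm from the base axis. Payload 4.9 kg.
Tool frame: the origin (TCP) lies at the very end of the fingers, on their centre line; the grasp point (between the pads) lies 19 mm behind it; z points along the fingers, y is the direction in which the jaws open and shut (so a half turn about z gives the same grasp; the last joint's range is limited). The gripper opens to 85 mm and grips with 20 to 120 N. Pads are 22 mm wide; open, the fingers measure 114 mm over their backs; the gripper's body (76 mm by 85 mm) begins 54 mm behind the grasp point. The pads swing forward as they close: fully open they stand 13 mm farther back than shut.
Start: joints at [-1.33, 0.326, -0.193, 1.052, 0, 1.437], TCP at [201.36, -511.832, 193.381] pointing down, gripper open.
Joint ranges: [-2.65, 2.65], [-0.97, 1.79], [-1.3, 1.35], [-1.93, 2.1], [-1.47, 1.37], [-3.14, 3.14]. Speed limits (rad/s): [2.57, 2.57, 3.14, 3.14, 3.14, 3.14].

## Interface

Orientations are given as [roll, pitch, yaw] about the fixed x, y, z axes, in that order (R = Rz(yaw) Ry(pitch) Rx(roll)).
In Python, from bench import bot, solve_ik, imaging gives the robot as it stands. Calls block until the motion is done:
- bot.move_ptp(position, orientation): joint-space move of the TCP to a pose.
- bot.movel(position, rot=None, max_speed=150, threshold=None): straight line of the TCP; rot=None keeps the orientation; max_speed is the mean speed in mm/s. With threshold (N) it stops when the force on the tool has changed by that much, and returns True; else False.
- bot.move_j(angles): joint-space move.
- bot.grip(opening, effort=None): opening from 0.0 (shut) to 1.0 (fully open); effort is the grip in N (None keeps the last); returns when the fingers have stopped.
- bot.dwell(seconds).
- solve_ik(position, orientation): joint angles nearest the present ones, or None.
- bot.get_state(): the state.
- imaging.capture(name): name is "scene" or "top" or "wrist"; returns the picture (420x560x3 uint8, blue, green, red); there is no depth.
- imaging.camera_model(name): a dict with "K" (3x3 intrinsics, pixels), "position" and "rotation" of the camera in the world. Camera axes: x right, y up, looking along -z (the intrinsics and any distortion apply to the point x, -y, -z); pixel columns grow to the right and rows downward; lengths in mm; the calibration is good to about 2 mm. The wrist camera is an equidistant fisheye: a pixel r from the principal point sees the ray r / f radians off the axis. A picture is of the moment at which its call begins: read the wrist's pose just before it. camera_model takes no time and is no camera call; for the wrist camera it gives the pose at the moment of the call.
A pose or a line that the arm cannot do raises bot.IKError and nothing moves.
- bot.sign_off(): hands the job in, once; it reports no verdict.
The state is a dict: "t": time; "qpos": joint angles; "joint_velocities": joint speeds; "effort": joint torques, N m; "tcp_pos": TCP position; "orientation": TCP orientation; "contact_force": force on the tool from outside, world axes, zero at the start; "wrist_torque": the same for the moment, N m; "opening": opening from 0.0 (shut) to 1.0 (fully open).
Only numpy, scipy, OpenCV 4.12 (cv2) and the standard library are available. Lean on these libraries where they do the work, as an engineer would, in place of code of your own. Each camera call takes 0.05 s, during which the arm holds its last target.

## Working session

There is one attempt and no reset: what is moved stays moved. The work goes in short steps, each a Python script; the robot and the scene stay as the last script left them, time stands still between calls to the robot, and variables do not carry over. Pictures are saved under pics/ and viewed, and the job is handed in when it is done.

```bash
ls; mkdir -p pics
python3 - <<'E'
from bench import bot, solve_ik, imaging
import cv2
for n in ["scene","top","wrist"]:
    cv2.imwrite(f"pics/{n}0.png",imaging.capture(n))
    m=imaging.camera_model(n);print(n,m)
s=bot.get_state();print(s)
E
```

```text
pics
scene {'K': array([[401.08008335,   0.        , 278.74071936],
       [  0.        , 401.08008335, 204.91995936],
       [  0.        ,   0.        ,   1.        ]]), 'position': array([240.05271146, 504.34731088, 703.26023931]), 'rotation': array([ 0.74062897, -0.01014753, -2.51621332])}
top {'K': array([[440.34165949,   0.        , 280.37433467],
       [  0.        , 440.34165949, 210.69622017],
       [  0.        ,   0.        ,   1.        ]]), 'position': array([472.52924168,  34.92141976, 931.61117913]), 'rotation': array([ 0.12257133, -0.01176096, -1.58634055])}
wrist {'K': array([[325.1922621,   0.       , 281.2204247],
       [  0.       , 325.1922621, 205.1388077],
       [  0.       ,   0.       ,   1.       ]]), 'position': array([ 269.39617   , -484.84842467,  372.83877106]), 'rotation': array([-0.2894298 ,  0.00217073, -1.19554433])}
{'t': 0.15, 'qpos': array([-1.33021827e+00,  3.26804933e-01, -1.93359434e-01,  1.05201942e+00,
        5.92084927e-06,  1.43660867e+00]), 'joint_velocities': array([ 0.00073592,  0.00045049,  0.0029716 ,  0.00084277, -0.00042263,
        0.00081021]), 'effort': array([ 1.96106477e-03, -4.43703175e+01,  2.62665296e+01,  1.03752752e-02,
       -6.49202343e-05,  1.12229560e-05]), 'tcp_pos': array([ 201.22692512, -511.32193861,  192.76272478]), 'orientation': array([-3.14021846e+00, -1.91489276e-04,  3.74765577e-01]), 'contact_force': array([ 0.47405784,  0.44811397, -0.70538728]), 'wrist_torque': array([-0.04921816, -0.01300398,  0.03888867]), 'opening': 0.9978869670810346}
```

View pics/scene0.png

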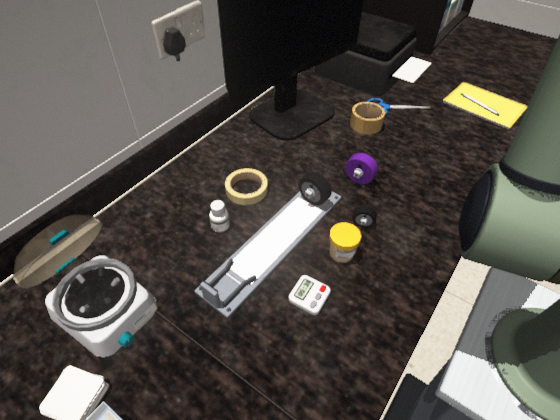

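View pics/top0.png

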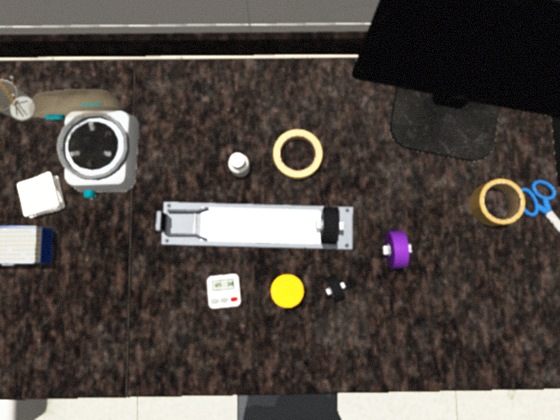

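```bash
cat > h.py <<'E'
import numpy as np, cv2
from scipy.spatial.transform import Rotation as Rot
from bench import bot, solve_ik, imaging
def ray(name,px,m=None):
    m=m or imaging.camera_model(name)
    K=np.array(m["K"]);px=np.atleast_2d(px).astype(float)
    u=(px[:,0]-K[0,2])/K[0,0];v=(px[:,1]-K[1,2])/K[1,1]
    if name=="wrist":
        r=np.hypot(u,v)+1e-12;d=np.c_[np.sin(r)*u/r,-np.sin(r)*v/r,-np.cos(r)]
    else: d=np.c_[u,-v,-np.ones_like(u)]
    return np.array(m["position"]),Rot.from_euler("xyz",m["rotation"]).apply(d)
def plane(name,px,z,m=None):
    o,d=ray(name,px,m);return o+d*((z-o[2])/d[:,2])[:,None]
E
python3 - <<'E'
from h import *
t=cv2.imread("pics/top0.png")
cv2.imwrite("pics/top_crop.png",cv2.resize(t[190:310,145:435],None,fx=2.7,fy=2.7,interpolation=cv2.INTER_CUBIC))
cv2.imwrite("pics/top_wheel.png",cv2.resize(t[195:310,305:425],None,fx=5,fy=5,interpolation=cv2.INTER_CUBIC))
s=cv2.imread("pics/scene0.png")
cv2.imwrite("pics/sc_crop.png",cv2.resize(s[140:240,280:400],None,fx=6,fy=6,interpolation=cv2.INTER_CUBIC))
E
```

```text
(no output)
```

View pics/top_crop.png

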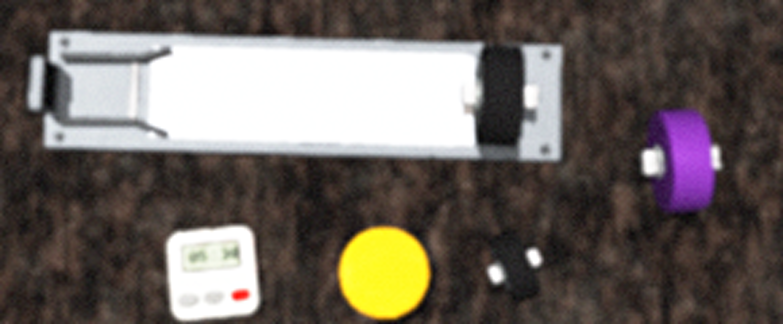

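View pics/top_wheel.png

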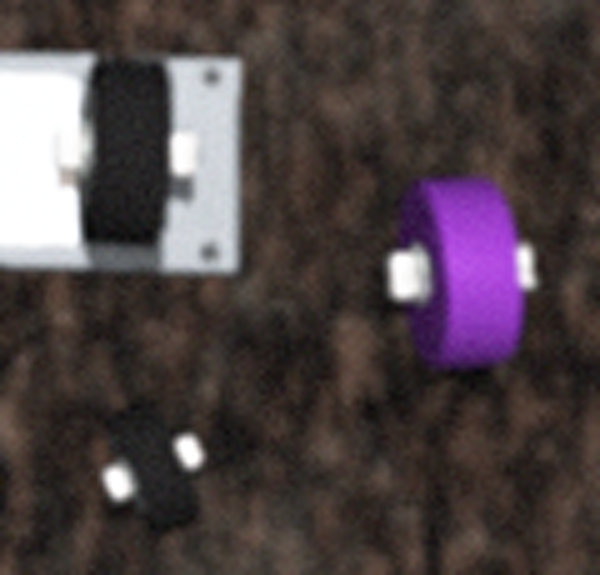

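View pics/sc_crop.png

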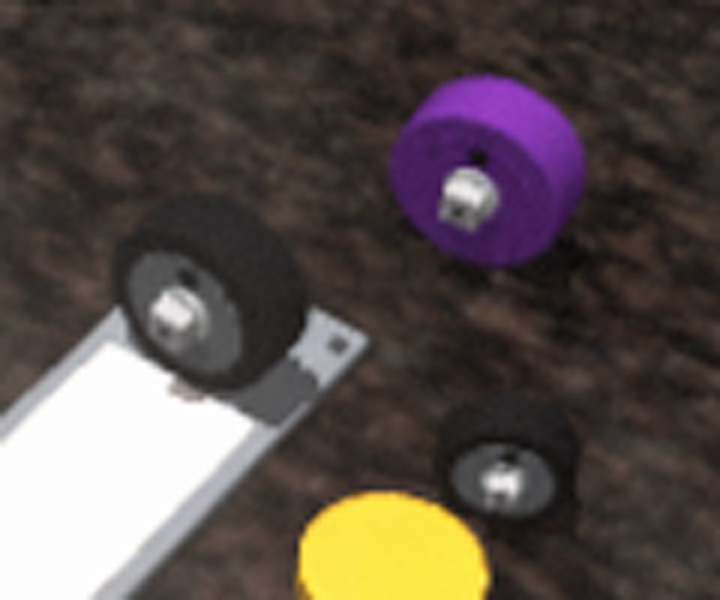

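Three candidates in the top view: the black wheel on the track (331,226), the small black wheel (336,289) and the purple wheel (397,250). The caster is the one on the track, because it is the larger of the two black ones, and the crops confirm this. Its axle looks as if it lies along the track, not across it as the description says. I'll measure that next.

Run:
```python
from h import *
t=cv2.imread("pics/top0.png")
g=cv2.cvtColor(t,cv2.COLOR_BGR2GRAY)
roi=np.zeros_like(g);roi[195:255,150:365]=1
m=((g>115)*roi).astype(np.uint8)
# long edges: first/last bright pixel per column
top=[];bot_=[]
for c in list(range(212,312)):
    r=g[190:262,c].astype(float)
    b=np.where(r>115)[0]; 
    i=b[0];top.append((c,190+i-1+(115-r[i-1])/(r[i]-r[i-1])))
    i=b[-1];bot_.append((c,190+i+(r[i]-115)/(r[i]-r[i+1])))
def wl(p):
    w=plane("top",np.array(p),10)[:,:2];vx,vy,x0,y0=cv2.fitLine(w.astype(np.float32),cv2.DIST_HUBER,0,.01,.01).ravel();
    d=np.array([vx,vy]);d=d*np.sign(d[1]);return d,np.array([x0,y0])
d1,p1=wl(top);d2,p2=wl(bot_)
print("edges",d1,p1,d2,p2)
d=(d1+d2)/2;d/=np.linalg.norm(d);n=np.array([-d[1],d[0]])
print("width",(p1-p2)@n)
right=[]
for r in [*range(214,244)]:
    x=g[r,300:365].astype(float)
    b=np.where(x>115)[0]
    if len(b): i=b[-1];right.append((300+i+(x[i]-115)/(x[i]-x[i+1]),r))
w=plane("top",np.array(right),10)[:,:2];xe=np.median(w@d)
c=(p1+p2)/2
org=d*(xe+194)+n*(c@n)
print("origin",org,"yaw",np.arctan2(d[1],d[0]),"right edge spread",np.std(w@d))
# strip/bar check: image of x=138,206
# white blocks
for name,f,roi in [("top","top0",(210,245,308,352)),]:
    im=cv2.imread(f"pics/{f}.png")[roi[0]:roi[1],roi[2]:roi[3]]
    print(cv2.cvtColor(im,cv2.COLOR_BGR2GRAY)[4:30:2,::2])
np.savez("track.npz",org=org,d=d,n=n)
```

```text
edges [0.04033778 0.9991861 ] [601.4771   62.54187] [0.0392823 0.9992282] [511.3123   88.91912]
width -91.143425
origin [555.97058259  65.08621979] yaw 1.5309758 right edge spread 0.17133089629258774
[[255 255 255 255 255 255 248 108  40  37  37  41  31  32  33  66 199 216
  213 213 215 211]
 [255 255 255 255 255 255 241  94  45  36  38  34  36  36  34  55 197 217
  215 212 217 216]
 [255 255 255 255 255 255 245  93  39  38  34  42  40  40  37  55 199 214
  213 213 211 214]
 [255 255 255 255 253 254 243 151  50  35  38  39  46  33  39  51 195 206
  215 215 212 209]
 [255 255 255 255 241 253 248 191  56  37  46  42  40  38  33  77 254 247
  224 212 215 213]
 [255 255 255 255 240 253 247 208  56  39  40  34  42  40  33  87 255 252
  221 211 209 213]
 [255 255 255 255 236 253 244 162  58  37  41  40  37  38  39  84 255 250
  212 208 212 210]
 [255 255 255 255 226 211 190 129  43  32  33  33  36  35  33  80 252 247
  218 212 209 213]
 [255 255 255 255 236 178 126  82  33  33  36  37  37  41  36  52 138 150
  199 210 209 212]
 [255 255 255 255 248 236 140  57  28  29  27  36  29  31  42  55  96 106
  196 212 210 210]
 [255 255 255 255 255 255 203  55  30  34  31  23  31  31  33  77 132 124
  198 209 213 211]
 [255 255 255 255 255 255 214  36  21  29  25  25  31  33  28 133 209 192
  209 206 212 210]
 [255 255 255 255 255 255 216  22  29  23  28  29  26  29  37 140 215 212
  211 209 210 212]]
```

Run:
```python
from h import *
T=np.load("track.npz");org,d,n=T["org"],T["d"],T["n"]
def tr(w): 
    v=np.atleast_2d(w)[:,:2]-org; return np.c_[v@d,v@n]
t=cv2.imread("pics/top0.png");g=cv2.cvtColor(t,cv2.COLOR_BGR2GRAY)
# tread edges by row at 120
L=[];R=[]
for r in range(208,241):
    x=g[r,300:352].astype(float);k=np.where(x<120)[0]
    if len(k): L.append((300+k[0]-.5,r));R.append((300+k[-1]+.5,r))
print([ (l[0],rr[0],l[1]) for l,rr in zip(L,R)])
for px,z in [((318.5,225.5),56),((342,225.5),56),((331,226),86)]:
    w=plane("top",px,z)[0];print(px,w,tr(w))
p=plane("top",(330.5,226),60)[0]
# try hover poses
for yaw in [-1.6,0,1.53,3.1]:
    q=solve_ik([p[0]-70,p[1],260],[np.pi,0,yaw]);print(yaw,None if q is None else np.round(q,2))
```

```text
[(np.float64(322.5), np.float64(337.5), 208), (np.float64(322.5), np.float64(338.5), 209), (np.float64(322.5), np.float64(347.5), 210), (np.float64(322.5), np.float64(338.5), 211), (np.float64(322.5), np.float64(338.5), 212), (np.float64(321.5), np.float64(338.5), 213), (np.float64(321.5), np.float64(338.5), 214), (np.float64(321.5), np.float64(338.5), 215), (np.float64(321.5), np.float64(338.5), 216), (np.float64(321.5), np.float64(338.5), 217), (np.float64(321.5), np.float64(338.5), 218), (np.float64(322.5), np.float64(338.5), 219), (np.float64(322.5), np.float64(338.5), 220), (np.float64(322.5), np.float64(338.5), 221), (np.float64(323.5), np.float64(338.5), 222), (np.float64(323.5), np.float64(338.5), 223), (np.float64(323.5), np.float64(338.5), 224), (np.float64(323.5), np.float64(338.5), 225), (np.float64(322.5), np.float64(338.5), 226), (np.float64(322.5), np.float64(338.5), 227), (np.float64(322.5), np.float64(338.5), 228), (np.float64(321.5), np.float64(338.5), 229), (np.float64(320.5), np.float64(339.5), 230), (np.float64(320.5), np.float64(342.5), 231), (np.float64(320.5), np.float64(342.5), 232), (np.float64(320.5), np.float64(342.5), 233), (np.float64(320.5), np.float64(338.5), 234), (np.float64(320.5), np.float64(338.5), 235), (np.float64(320.5), np.float64(337.5), 236), (np.float64(320.5), np.float64(337.5), 237), (np.float64(320.5), np.float64(337.5), 238), (np.float64(320.5), np.float64(337.5), 239), (np.float64(320.5), np.float64(337.5), 240)]
(318.5, 225.5) [549.36628185 -52.74055301  56.        ] [[-117.99628409    1.90837636]]
(342, 225.5) [548.684736   -99.75611203  56.        ] [[-165.00170428    0.7176905 ]]
(331, 226) [545.41605316 -73.85274562  86.        ] [[-139.24899896    5.01499625]]
-1.6 [-0.31  0.16 -0.23  1.17  0.   -1.85]
0 [-0.31  0.16 -0.23  1.17  0.    2.83]
1.53 [-0.31  0.16 -0.23  1.17  0.    1.3 ]
3.1 [-0.31  0.16 -0.23  1.17  0.   -0.27]
```

Run:
```python
from h import *
bot.move_ptp([600,-78,165],[np.pi,0,np.pi-0.02])
bot.dwell(0.3)
m=imaging.camera_model("wrist");im=imaging.capture("wrist")
cv2.imwrite("pics/wrist1.png",im);np.save("w1.npy",np.r_[m["position"],m["rotation"]])
s=bot.get_state();print(s["t"],s["tcp_pos"],s["orientation"],s["contact_force"],m["position"],m["rotation"])
```

```text
2.6167 [599.94734633 -78.43509166 165.03658879] [-3.14154505e+00  4.56681944e-05  3.12083981e+00] [0.44948764 0.36163895 0.04777479] [527.10598194 -76.98733986 345.08012224] [-2.91656965e-01 -1.21617774e-03  1.55035568e+00]
```

View pics/wrist1.png

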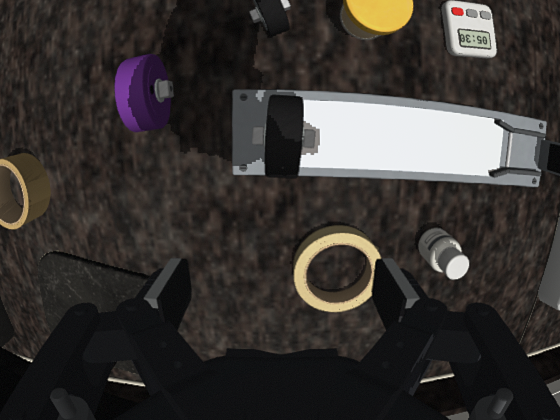

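Run:
```python
import cv2
im=cv2.imread("pics/wrist1.png");cv2.imwrite("pics/w1c.png",cv2.resize(im[80:190,225:345],None,fx=5,fy=5,interpolation=cv2.INTER_CUBIC))
```

```text
(no output)
```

View pics/w1c.png

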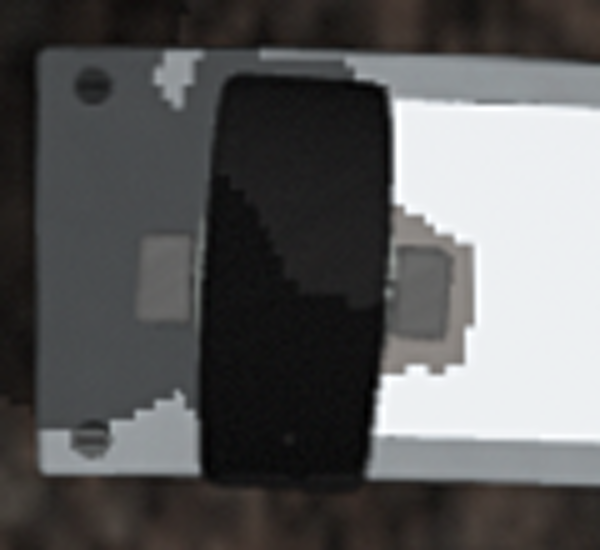

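Run:
```python
from h import *
T=np.load("track.npz");org,d,n=T["org"],T["d"],T["n"]
tr=lambda w:np.c_[(np.atleast_2d(w)[:,:2]-org)@d,(np.atleast_2d(w)[:,:2]-org)@n]
a=np.load("w1.npy");m=dict(K=imaging.camera_model("wrist")["K"],position=a[:3],rotation=a[3:])
c=np.array([[140,235],[135,322],[452,248],[446,338],[38,48],[38,475]])/5+[225-.4,80-.4]
b=plane("wrist",c[:4],56,m);print(b,tr(b))
l,r=b[:2].mean(0),b[2:].mean(0);v=r-l;print("len",np.hypot(*v[:2]),"yaw",np.arctan2(v[1],v[0]),"mid",(l+r)/2,tr((l+r)/2))
e=plane("wrist",c[4:],10,m);print("board end corners",e,tr(e))
print("trackyaw",np.arctan2(d[1],d[0]))
```

```text
[[ 540.9198596  -102.21051452   56.        ]
 [ 556.48354687 -103.626635     56.        ]
 [ 544.30650362  -47.06758969   56.        ]
 [ 560.47987989  -48.2193065    56.        ]] [[-167.76328112    8.37870149]
 [-168.55868793   -7.22902361]
 [-112.52924796    7.18998441]
 [-113.03618895   -9.01642045]]
len 55.398255524549 yaw 1.5041114494919365 mid [550.54744749 -75.28101143  56.        ] [[-140.47185149   -0.16918954]]
board end corners [[ 503.44323977 -126.01124339   10.        ]
 [ 592.91756737 -129.74941308   10.        ]] [[-193.03708801   44.878104  ]
 [-193.21031748  -44.67411026]]
trackyaw 1.5309758
```

Run:
```python
from h import *
o=[np.pi,0,3.075]
def f(tag): 
    s=bot.get_state();print(tag,round(s["t"],2),np.round(s["tcp_pos"],2),np.round(s["orientation"],4),"F",np.round(s["contact_force"],2),"M",np.round(s["wrist_torque"],3),round(s["opening"],3))
bot.grip(1.0,30)
bot.move_ptp([550.2,-75.5,130],o);bot.dwell(.3);f("hover")
print(bot.movel([550.2,-75.5,25],max_speed=80,threshold=8));bot.dwell(.3);f("down")
cv2.imwrite("pics/wrist2.png",imaging.capture("wrist"))
cv2.imwrite("pics/scene2.png",imaging.capture("scene")[130:250,270:420].repeat(4,0).repeat(4,1))
```

```text
hover 3.48 [551.48 -75.77 130.64] [-3.1412e+00  1.8000e-03  3.0752e+00] F [-0.23 -0.03 -0.43] M [-0.009  0.026  0.006] 0.999
False
down 5.25 [550.35 -75.54  25.22] [-3.1415e+00  4.0000e-04  3.0750e+00] F [-0.3  -0.17  0.14] M [ 0.013 -0.042 -0.056] 1.001
```

View pics/wrist2.png

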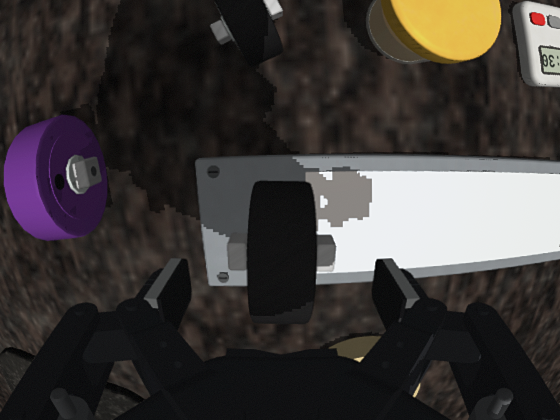

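View pics/scene2.png

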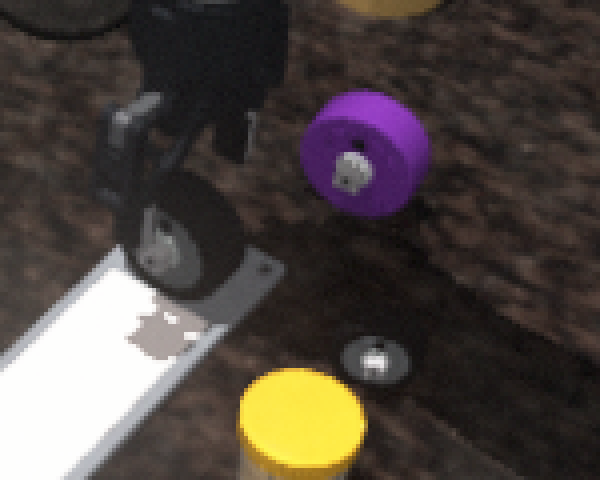

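```bash
cat >> h.py <<'E'
def f(tag):
    s=bot.get_state();print(tag,round(s["t"],2),np.round(s["tcp_pos"],2),np.round(s["orientation"],4),"F",np.round(s["contact_force"],2),"M",np.round(s["wrist_torque"],3),round(s["opening"],3),flush=True)
    return s
E
python3 - <<'E'
from h import *
bot.grip(0.58,20);bot.dwell(.2);f("closed")
cv2.imwrite("pics/wrist3.png",imaging.capture("wrist"))
cv2.imwrite("pics/scene3.png",imaging.capture("scene")[130:250,270:420].repeat(4,0).repeat(4,1))
E
```

```text
closed 6.0 [550.21 -75.51  25.  ] [-3.1416  0.      3.075 ] F [ 0.33  0.15 -0.67] M [ 0.034  0.019 -0.03 ] 0.58
```

View pics/wrist3.png

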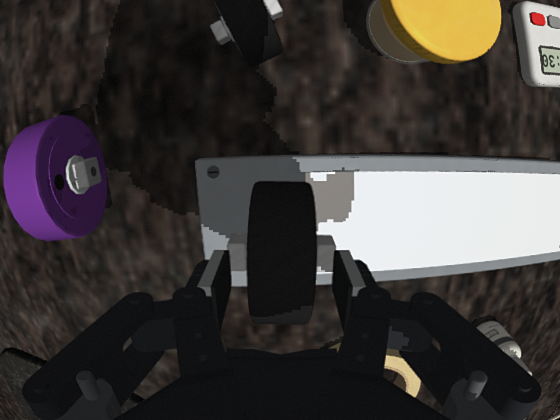

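View pics/scene3.png

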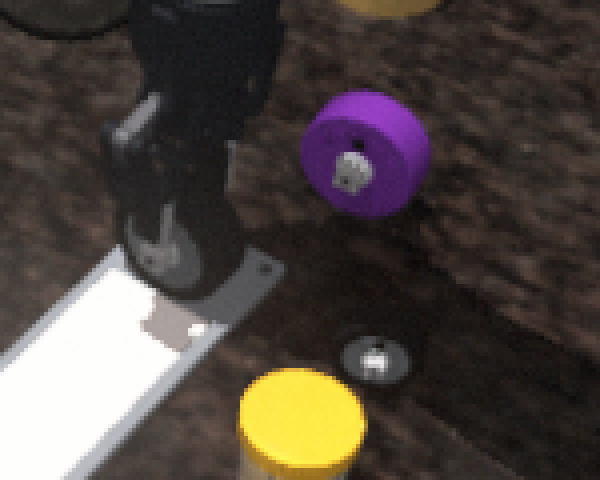

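The view shows both pads still 2–3 mm clear of the blocks, at (225,255) and (340,255). I'll close further.

Run:
```python
from h import *
bot.grip(0.4,20);bot.dwell(.2);f("closed20")
bot.grip(0.4,40);bot.dwell(.2);f("closed40")
cv2.imwrite("pics/wrist4.png",imaging.capture("wrist"))
```

```text
closed20 6.6 [550.19 -75.47  24.98] [ 3.1416 -0.      3.075 ] F [1.01 0.18 1.28] M [ 0.018 -0.     0.051] 0.402
closed40 7.02 [550.21 -75.51  25.01] [3.1416 0.     3.0749] F [-0.29 -0.27  1.07] M [-0.042 -0.039  0.001] 0.396
```

View pics/wrist4.png

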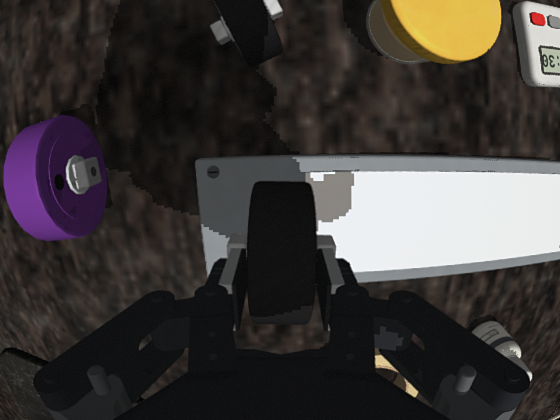

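Run:
```python
from h import *
a=cv2.imread("pics/wrist4.png")[215:345,190:380];b=cv2.imread("pics/wrist3.png")[215:345,190:380]
v=np.vstack([b,a]);cv2.imwrite("pics/z4.png",cv2.resize(v,None,fx=2.2,fy=2.2,interpolation=cv2.INTER_CUBIC))
s=imaging.capture("scene");cv2.imwrite("pics/scene4.png",cv2.resize(s[140:220,280:380],None,fx=7,fy=7,interpolation=cv2.INTER_CUBIC))
t=imaging.capture("top");cv2.imwrite("pics/top4.png",cv2.resize(t[180:270,280:390],None,fx=6,fy=6,interpolation=cv2.INTER_CUBIC))
```

```text
(no output)
```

View pics/z4.png

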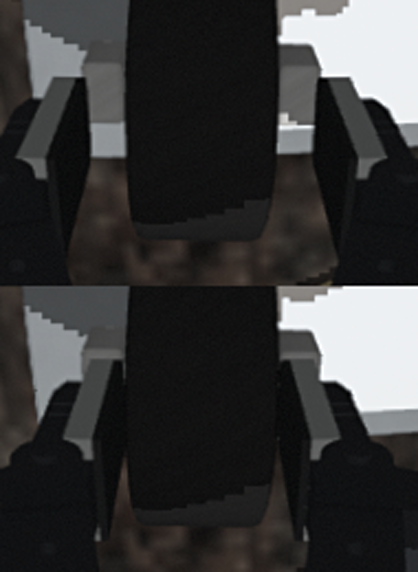

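View pics/scene4.png

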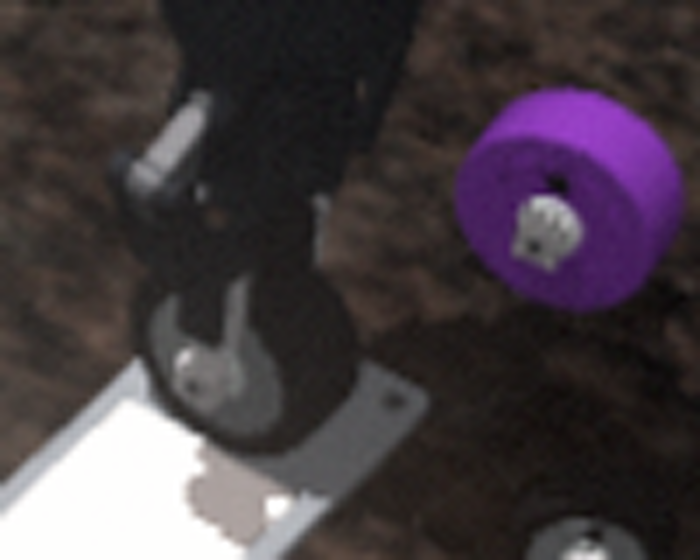

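View pics/top4.png

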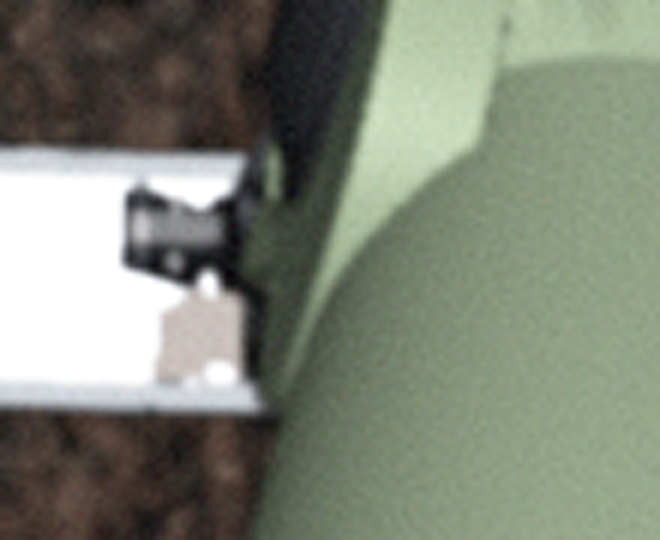

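Run:
```python
from h import *
m=imaging.camera_model("wrist");print(m["position"],m["rotation"])
o,d=ray("wrist",[(244.5,249.5),(316.4,249.5),(219.5,286),(328,286)],m)
for x in (539,550,561):
    w=o+d*((x-o[0])/d[:,0])[:,None];print(x,np.round(w,1).tolist())
```

```text
[477.52859994 -70.64114659 205.0441895 ] [-2.91546827e-01 -1.28778247e-03  1.50466145e+00]
539 [[539.0, -91.6, 67.7], [539.0, -58.7, 72.5], [539.0, -97.8, 100.4], [539.0, -57.7, 104.6]]
550 [[550.0, -95.4, 43.2], [550.0, -56.6, 48.8], [550.0, -102.7, 81.7], [550.0, -55.4, 86.6]]
561 [[561.0, -99.2, 18.6], [561.0, -54.5, 25.1], [561.0, -107.6, 63.0], [561.0, -53.1, 68.7]]
```

Run:
```python
from h import *
im=cv2.imread("pics/wrist1.png")[230:360,100:460];cv2.imwrite("pics/w1f.png",cv2.resize(im,None,fx=2.2,fy=2.2,interpolation=cv2.INTER_CUBIC))
```

```text
(no output)
```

View pics/w1f.png

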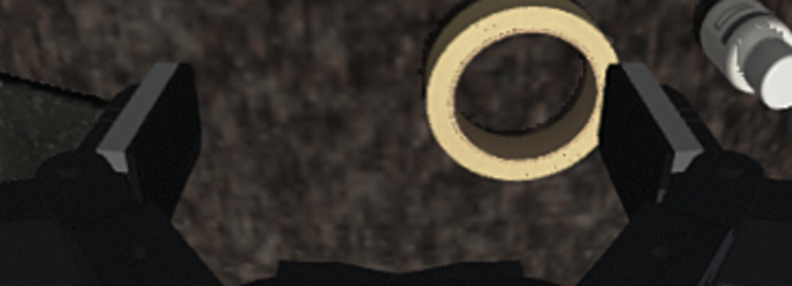

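Run:
```python
from h import *
a=np.load("w1.npy");m=dict(K=imaging.camera_model("wrist")["K"],position=a[:3],rotation=a[3:])
o,d=ray("wrist",[(186.4,258.6),(376.4,258.6),(190.5,264+26),(372,290)],m)
for x in (589,600,611):
    w=o+d*((x-o[0])/d[:,0])[:,None];print(x,np.round(w-[600,-78.4,165],1).tolist())
```

```text
589 [[-11.0, -41.9, 53.6], [-11.0, 41.5, 57.2], [-11.0, -33.1, 80.1], [-11.0, 32.9, 82.3]]
600 [[0.0, -49.6, 31.1], [0.0, 48.6, 35.3], [0.0, -39.2, 62.3], [0.0, 38.5, 65.0]]
611 [[11.0, -57.2, 8.7], [11.0, 55.7, 13.5], [11.0, -45.4, 44.6], [11.0, 44.1, 47.6]]
```

The wrist images put the fingertips about 40 mm above the reported TCP: 55 mm when open, where I expected 13 mm. That explains why the pads closed above the blocks. I'll open, go lower under force guard and check again.

Run:
```python
from h import *
bot.grip(1.0,30)
print(bot.movel([550.2,-75.5,0],max_speed=40,threshold=5));f("z0")
print(bot.movel([550.2,-75.5,-15],max_speed=25,threshold=5));f("z-15")
bot.grip(0.75,20);f("c")
im=imaging.capture("wrist");cv2.imwrite("pics/z5.png",cv2.resize(im[190:370,150:430],None,fx=2.6,fy=2.6,interpolation=cv2.INTER_CUBIC))
s=imaging.capture("scene");cv2.imwrite("pics/scene5.png",cv2.resize(s[140:220,280:380],None,fx=7,fy=7,interpolation=cv2.INTER_CUBIC))
```

```text
False
z0 8.5 [ 5.503e+02 -7.552e+01  1.000e-02] [-3.1416e+00  1.0000e-04  3.0750e+00] F [-0.45  0.58  0.01] M [-0.055 -0.016  0.062] 0.998
False
z-15 9.25 [550.23 -75.49 -15.02] [ 3.1416 -0.      3.075 ] F [-0.08 -0.01 -0.26] M [-0.052 -0.038 -0.02 ] 1.0
c 9.6 [550.26 -75.52 -14.89] [-3.1415e+00  2.0000e-04  3.0750e+00] F [-0.67  0.29  1.35] M [0.089 0.016 0.035] 0.757
```

View pics/z5.png

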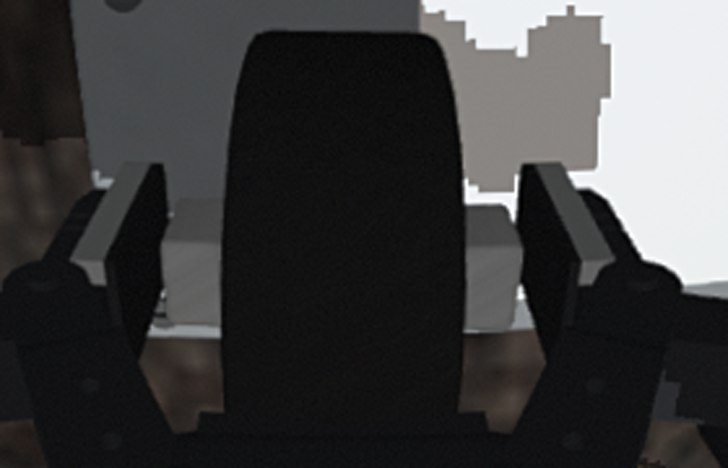

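View pics/scene5.png

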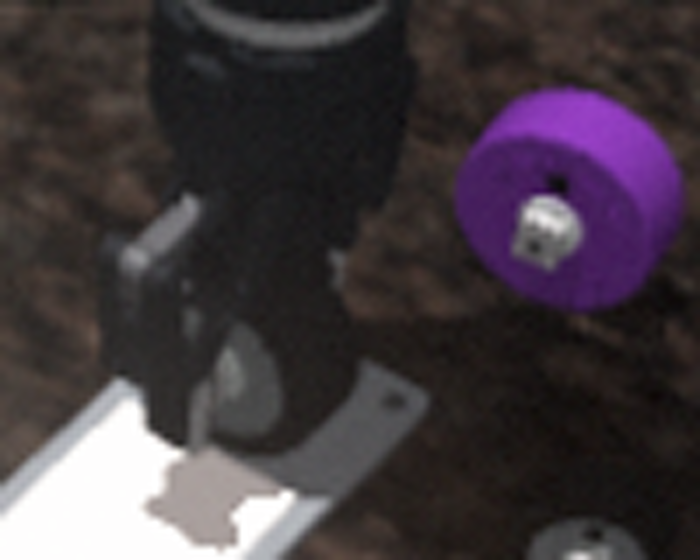

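Run:
```python
from h import *
m=imaging.camera_model("wrist")
o,d=ray("wrist",[(212.7,252.7),(350.4,252.7),(190.5,291),(372.5,291)],m)
for x in (537,539,541):
    w=o+d*((x-o[0])/d[:,0])[:,None];print(x,np.round(w,1).tolist())
```

```text
537 [[537.0, -105.3, 34.2], [537.0, -45.3, 42.8], [537.0, -107.3, 67.2], [537.0, -43.7, 73.9]]
539 [[539.0, -106.5, 29.8], [539.0, -44.4, 38.6], [539.0, -108.5, 63.9], [539.0, -42.8, 70.9]]
541 [[541.0, -107.6, 25.4], [541.0, -43.5, 34.5], [541.0, -109.7, 60.6], [541.0, -41.9, 67.8]]
```

Run:
```python
from h import *
bot.movel([550.2,-75.5,-16.5],max_speed=25,threshold=8)
f("pre")
bot.grip(0.5,20);bot.dwell(.15);f("g20")
bot.grip(0.5,40);bot.dwell(.15);f("g40")
im=imaging.capture("wrist");cv2.imwrite("pics/z6.png",cv2.resize(im[190:370,150:430],None,fx=2.6,fy=2.6,interpolation=cv2.INTER_CUBIC))
```

```text
pre 9.95 [550.01 -75.45 -16.67] [ 3.1415e+00 -4.0000e-04  3.0750e+00] F [0.44 0.24 0.06] M [ 0.014 -0.01  -0.005] 0.749
g20 10.32 [550.17 -75.6  -16.42] [-3.1414  0.      3.0749] F [-0.09 -0.26  1.24] M [-0.116  0.128 -0.032] 0.653
g40 10.69 [550.23 -75.6  -16.36] [-3.1414e+00  1.0000e-04  3.0749e+00] F [-0.75 -1.28  3.86] M [-0.156  0.255  0.015] 0.648
```

View pics/z6.png

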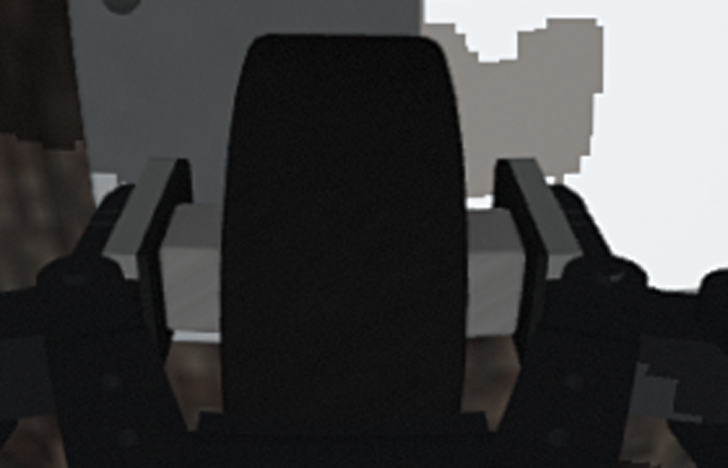

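Run:
```python
from h import *
bot.grip(0.5,80);bot.dwell(.15);s=f("g80")
z=-16.5
for i in range(3):
    F=np.mean([bot.get_state()["contact_force"][2] for _ in range(1)])
    z2=z+.2 if F>2 else z
    if z2==z: break
    z=z2;bot.movel([550.2,-75.5,z],max_speed=20);bot.dwell(.15);f(f"z{z:.2f}")
```

```text
g80 11.11 [550.31 -75.59 -16.18] [-3.1414e+00  3.0000e-04  3.0750e+00] F [-1.87 -1.36  5.64] M [-0.16   0.413 -0.023] 0.643
z-16.30 11.51 [550.3  -75.6  -16.17] [-3.1414e+00  2.0000e-04  3.0749e+00] F [-1.56 -1.61  6.05] M [-0.152  0.389 -0.065] 0.641
z-16.10 11.91 [550.21 -75.59 -16.15] [-3.1415 -0.      3.0749] F [-1.34 -1.1   3.08] M [-0.25   0.214  0.005] 0.642
z-15.90 12.31 [550.11 -75.53 -16.11] [-3.1416e+00 -2.0000e-04  3.0749e+00] F [ 0.23 -0.84  0.91] M [-0.396  0.007 -0.032] 0.643
```

Run:
```python
from h import *
p=[550.2,-75.5,-15.9]
for y in (2.95,2.7,2.4,2.1,1.8,1.531):
    bot.movel(p,rot=[np.pi,0,y],max_speed=60);s=f(f"{y}")
    F=s["contact_force"][2]
    if F>6:p[2]+=.2
    if F<-2.2:p[2]-=.1
bot.dwell(.2);f("end");print(p)
im=imaging.capture("wrist");cv2.imwrite("pics/w7.png",im)
```

```text
2.95 12.58 [550.13 -75.11 -16.05] [ 3.1408e+00 -2.0000e-04  2.9528e+00] F [ 0.89 -0.04 -0.72] M [-0.066 -0.064  0.01 ] 0.638
2.7 12.98 [550.09 -75.22 -16.06] [ 3.1412e+00 -4.0000e-04  2.7037e+00] F [ 0.39  0.33 -1.39] M [ 0.047 -0.066 -0.033] 0.639
2.4 13.43 [549.96 -75.38 -16.04] [-3.1415e+00 -5.0000e-04  2.4035e+00] F [-0.62  0.46 -1.82] M [-0.005 -0.023 -0.006] 0.643
2.1 13.88 [549.95 -75.4  -16.04] [-3.1413e+00 -4.0000e-04  2.1035e+00] F [ 0.98  0.21 -2.13] M [0.013 0.023 0.003] 0.638
1.8 14.33 [550.1  -75.45 -15.96] [-3.1414e+00 -1.0000e-04  1.8035e+00] F [-0.2  -0.59 -3.34] M [ 0.038  0.011 -0.022] 0.643
1.531 14.75 [550.16 -75.45 -16.04] [-3.1415e+00 -1.0000e-04  1.5347e+00] F [-0.44  0.21 -2.47] M [ 0.018 -0.038 -0.016] 0.638
end 14.95 [550.18 -75.5  -16.01] [-3.1416 -0.      1.5325] F [-0.07  0.1  -2.47] M [-0.027  0.049 -0.006] 0.643
[550.2, -75.5, -16.1]
```

View pics/w7.png

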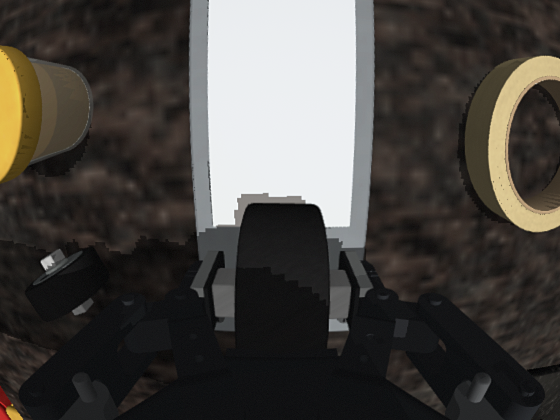

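```bash
cat >> h.py <<'E'
T=np.load("track.npz");org,td,tn=T["org"],T["d"],T["n"]
def xy(x,l): return org+td*x+tn*l
def trk(p): v=np.array(p[:2])-org; return v@td,v@tn
def Fz(k=3):
    o=[]
    for i in range(k):
        if i: bot.dwell(0.02)
        o.append(bot.get_state()["contact_force"][2])
    return float(np.mean(o))
E
python3 - <<'E'
from h import *
p=np.array([550.2,-75.5,-16.1]);print(trk(p))
for i in range(12):
    F=Fz(4)
    if F>11.5:break
    p[2]-=min(.4,max(.05,(12.5-F)*.05))
    bot.movel(list(p),max_speed=10);bot.dwell(.1)
    print(round(p[2],2),round(F,2))
f("pressed");print(Fz(4),p)
np.save("cmd.npy",p)
E
```

```text
(np.float64(-140.70449835990814), np.float64(0.16926457335999678))
-16.5 -2.71
-16.9 4.11
-17.13 7.87
-17.27 9.65
-17.36 10.81
pressed 17.05 [550.38 -75.56 -16.27] [3.1410e+00 3.0000e-04 1.5311e+00] F [-4.01  0.74 11.27] M [0.191 0.878 0.002] 0.64
11.270305720081522 [550.2        -75.5        -17.35824779]
```

```bash
cat > roll.py <<'E'
from h import *
import sys
x1=float(sys.argv[1]);step=float(sys.argv[2]);tgt=float(sys.argv[3]);sp=float(sys.argv[4])
p=np.load("cmd.npy");x,l=trk(p);lo,hi=99,-99
while x<x1-.01:
    x=min(x+step,x1); l*=0.9
    p[:2]=xy(x,l)
    bot.movel(list(p),rot=[np.pi,0,1.531],max_speed=sp)
    F=Fz(2);lo=min(lo,F);hi=max(hi,F)
    p[2]+=np.clip((F-tgt)*.04,-.12,.2)
    np.save("cmd.npy",p)
    s=bot.get_state();print(round(s["t"],2),round(x,1),np.round(trk(s["tcp_pos"]),1),round(p[2],2),"F",np.round(s["contact_force"],1),round(F,1),flush=True)
    if F>18.5 or F<2: print("STOP");break
print(lo,hi)
E
python3 roll.py -116 6 12.5 40
```

```text
17.42 -134.7 [-1.353e+02 -1.000e-01] -17.42 F [-4.1 -0.3 10.8] 10.9
17.73 -128.7 [-129.4   -0.2] -17.44 F [-3.8 -1.6 12.1] 12.2
18.05 -122.7 [-123.4   -0.3] -17.5 F [-3.  -1.1 10.4] 10.9
18.37 -116.7 [-117.4   -0.4] -17.53 F [-5.1 -0.9 11.4] 11.6
18.63 -116.0 [-117.1   -0.5] -17.56 F [-3.7 -1.6 12.2] 11.7
10.911500382151354 12.153888383394897
```

```bash
python3 roll.py -75 8 12.5 40
python3 - <<'E'
from h import *
s=imaging.capture("scene");cv2.imwrite("pics/scene8.png",cv2.resize(s[150:250,250:370],None,fx=6,fy=6,interpolation=cv2.INTER_CUBIC))
im=imaging.capture("wrist");cv2.imwrite("pics/w8.png",im)
E
```

```text
19.0 -108.0 [-108.7   -0.6] -17.61 F [-4.2 -1.1 11.4] 11.3
19.37 -100.0 [-100.6   -0.7] -17.63 F [-4.  -0.3 12.8] 12.0
19.73 -92.0 [-92.6  -0.9] -17.63 F [-2.9 -0.8 12.6] 12.4
20.1 -84.0 [-84.5  -1. ] -17.66 F [-2.4 -0.8 11.9] 11.9
20.47 -76.0 [-76.5  -1.1] -17.72 F [-3.  0. 11.] 11.0
20.73 -75.0 [-76.   -1.1] -17.76 F [-3.7 -2.4 10.6] 11.4
10.99202483013132 12.3677469048396
```

View pics/scene8.png

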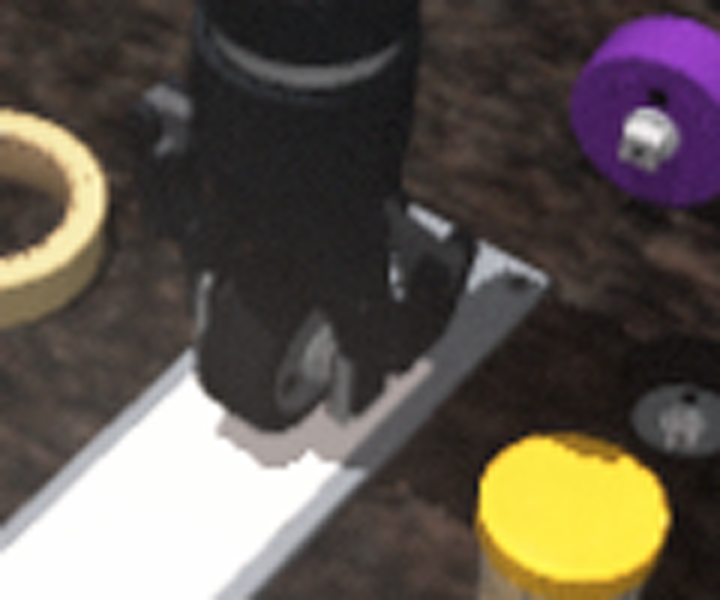

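View pics/w8.png

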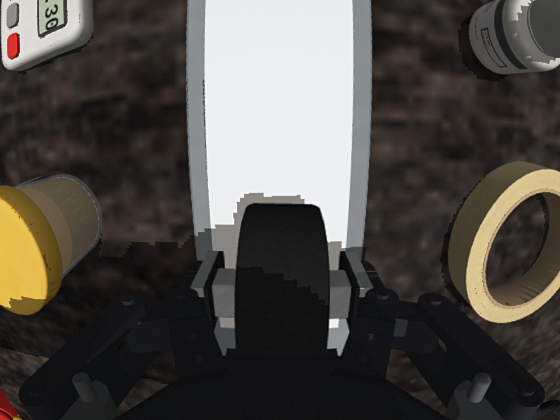

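The scene crop shows the spot at (290,385), down and forward of the axle, so the wheel is rolling without slip. It drifts about 1 mm to the right, so I'll trim the yaw slightly and carry on.

```bash
sed -i 's/1\.531\]/float(sys.argv[5]) if len(sys.argv)>5 else 1.531]/' roll.py; python3 roll.py -67 8 12.5 40 1.54 && python3 roll.py 0 8 12.5 40 1.552
python3 - <<'E'
from h import *
s=imaging.capture("scene");cv2.imwrite("pics/scene9.png",cv2.resize(s[170:290,200:350],None,fx=5,fy=5,interpolation=cv2.INTER_CUBIC))
E
```

```text
21.2 -67.0 [-67.6  -1.3] -17.8 F [-2.9 -1.5 11.2] 11.5
11.45037093010913 11.45037093010913
21.57 -59.0 [-59.5  -1.5] -17.83 F [-2.7 -1.7 11.8] 12.0
21.93 -51.0 [-51.5  -1.4] -17.82 F [-2.5  0.  12.4] 12.7
22.3 -43.0 [-43.4  -1.4] -17.84 F [-2.9 -0.9 11.9] 12.0
22.67 -35.0 [-35.4  -1.4] -17.83 F [-3.  -0.3 12.4] 12.7
23.03 -27.0 [-27.4  -1.4] -17.84 F [-3.6 -1.7 12.2] 12.2
23.4 -19.0 [-19.3  -1.3] -17.83 F [-3.1 -0.8 12.8] 12.9
23.77 -11.0 [-11.3  -1.3] -17.82 F [-2.9 -1.  12.8] 12.5
24.13 -3.0 [-3.2 -1.3] -17.83 F [-2.9 -0.7 12.3] 12.4
24.4 0.0 [-0.5 -1.3] -17.82 F [-3.  -1.5 12.7] 12.6
11.953804818071518 12.87470915475231
```

View pics/scene9.png

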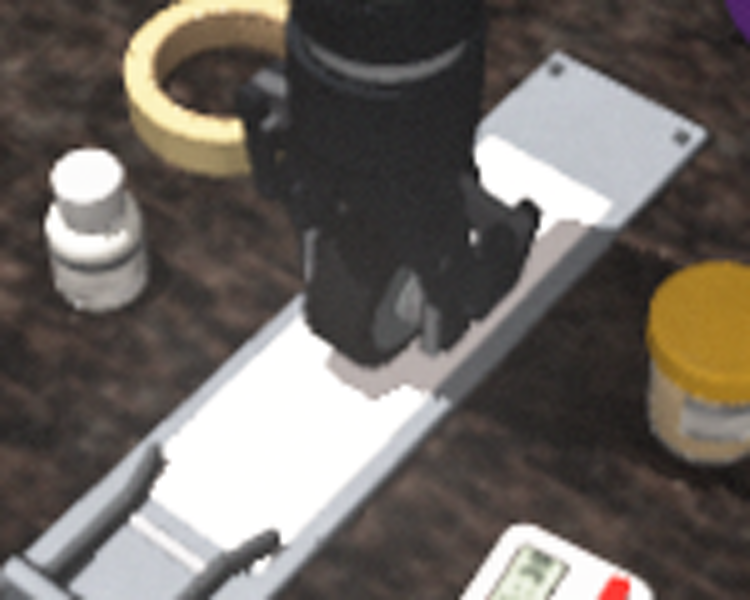

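```bash
python3 roll.py 110 8 12.5 40 1.552
python3 - <<'E'
from h import *
s=imaging.capture("scene");cv2.imwrite("pics/scene10.png",cv2.resize(s[200:310,190:310],None,fx=5,fy=5,interpolation=cv2.INTER_CUBIC))
im=imaging.capture("wrist");cv2.imwrite("pics/w10.png",im)
E
```

```text
24.82 8.0 [ 7.8 -1.2] -17.81 F [-3.6 -0.3 12.9] 12.9
25.18 16.0 [15.8 -1.2] -17.81 F [-3.9 -1.4 12.7] 12.5
25.55 24.0 [23.9 -1.2] -17.8 F [-3.9 -0.9 13.1] 12.9
25.92 32.0 [31.9 -1.1] -17.8 F [-2.6 -0.9 12.4] 12.4
26.28 40.0 [39.9 -1.1] -17.81 F [-2.9 -0.1 12.3] 12.4
26.65 48.0 [48.  -1.1] -17.8 F [-3.2 -0.8 12.9] 12.7
27.02 56.0 [56. -1.] -17.81 F [-4.  -1.3 12.3] 12.2
27.38 64.0 [64. -1.] -17.79 F [-3.8 -0.6 13.6] 13.0
27.75 72.0 [72.1 -1. ] -17.82 F [-3.3 -1.6 11.9] 11.7
28.12 80.0 [80.1 -1. ] -17.81 F [-3.8 -0.2 13. ] 12.8
28.48 88.0 [88.1 -0.9] -17.8 F [-3.4 -1.2 13.1] 12.7
28.85 96.0 [96.1 -0.9] -17.81 F [-2.9 -0.7 12.3] 12.3
29.22 104.0 [104.2  -0.9] -17.83 F [-3.4 -0.6 11.7] 12.0
29.53 110.0 [110.1  -0.9] -17.82 F [-4.2 -1.4 11.9] 12.8
11.652297198447062 13.046900148184957
```

View pics/scene10.png

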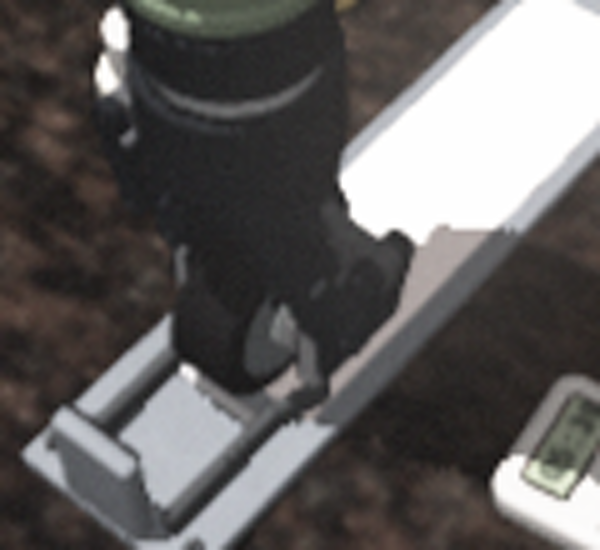

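View pics/w10.png

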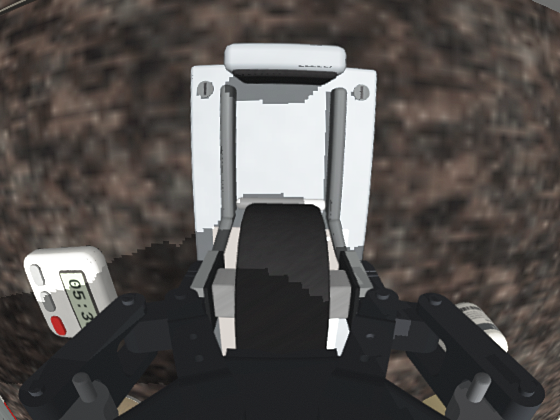

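Whole turn done under about 15 N. Next I'll lower the load and follow the bar profile.

```bash
cat > bar.py <<'E'
from h import *
import sys
x1=float(sys.argv[1]);step=1.5;tgt=float(sys.argv[2])
prof=lambda x: max(0,np.sqrt(max(0,41**2-(x-138)**2))-38)
p=np.load("cmd.npy");x,l=trk(p)
while x<x1-.01:
    xn=min(x+step,x1);p[2]+=prof(xn)-prof(x);x=xn
    p[:2]=xy(x,l)
    bot.movel(list(p),rot=[np.pi,0,1.552],max_speed=20)
    F=Fz(2);s=bot.get_state();C=s["contact_force"];a,b=trk(s["tcp_pos"])
    p[2]+=np.clip((F-tgt)*.035,-.12,.3);np.save("cmd.npy",p)
    print(round(s["t"],2),round(x,1),round(a,1),round(b,1),"z",round(s["tcp_pos"][2],2),round(p[2],2),"F",np.round(C,1),round(F,1),"mag",round(np.linalg.norm(C+[0,0,2.7]),1),flush=True)
    if np.linalg.norm(C+[0,0,2.7])>20: print("STOP");break
E
python3 - <<'E'
from h import *
p=np.load("cmd.npy");p[2]+=.35;bot.movel(list(p),max_speed=10);np.save("cmd.npy",p);print(Fz(3))
E
python3 bar.py 131 6.5
```

```text
10.461359801330465
30.18 111.5 111.2 -0.9 z -16.22 -17.34 F [-2.6 -1.5 10.6] 10.4 mag 13.6
30.45 113.0 112.6 -0.8 z -16.21 -17.25 F [-1.7 -2.1  8.7] 8.9 mag 11.7
30.72 114.5 114.0 -0.8 z -16.23 -17.17 F [-2.6 -2.8  9.1] 8.9 mag 12.4
30.98 116.0 115.5 -0.8 z -16.2 -17.1 F [-2.4 -1.9  8.4] 8.4 mag 11.5
31.25 117.5 117.0 -0.8 z -16.22 -17.05 F [-2.8 -1.   7.8] 8.1 mag 11.0
31.52 119.0 118.5 -0.8 z -16.2 -17.02 F [-1.6 -2.6  8. ] 7.3 mag 11.1
31.78 120.5 120.0 -0.8 z -16.18 -16.98 F [-2.2 -2.5  7.9] 7.5 mag 11.1
32.05 122.0 121.5 -0.8 z -16.16 -16.96 F [-1.7 -2.3  6.9] 7.0 mag 10.0
32.32 123.5 122.9 -0.7 z -16.16 -16.63 F [ 0.3 -3.7  6.3] 5.9 mag 9.7
32.58 125.0 124.1 -0.7 z -15.81 -16.16 F [-0.4 -4.7  4.5] 4.7 mag 8.6
32.85 126.5 125.6 -0.7 z -15.29 -15.71 F [ 0.1 -4.3  6.2] 5.9 mag 9.9
33.12 128.0 127.2 -0.7 z -14.81 -15.3 F [-1.1 -4.1  6.6] 6.7 mag 10.2
33.38 129.5 128.8 -0.7 z -14.4 -14.93 F [-1.  -4.4  6.8] 7.1 mag 10.5
33.65 131.0 130.5 -0.7 z -14.04 -14.6 F [-1.7 -4.9  7.9] 7.7 mag 11.8
```

```bash
python3 bar.py 155 6.5;python3 - <<'E'
from h import *
f("dock")
s=imaging.capture("scene");cv2.imwrite("pics/scene11.png",cv2.resize(s[200:310,190:310],None,fx=5,fy=5,interpolation=cv2.INTER_CUBIC))
im=imaging.capture("wrist");cv2.imwrite("pics/w11.png",im)
E
```

```text
33.92 132.5 132.2 -0.7 z -13.76 -14.32 F [-1.3 -4.5  8.2] 7.7 mag 11.9
34.18 134.0 133.9 -0.7 z -13.53 -14.13 F [-0.9 -3.3  6.9] 6.9 mag 10.2
34.45 135.5 135.5 -0.7 z -13.38 -13.99 F [-0.8 -3.1  8.1] 7.4 mag 11.2
34.72 137.0 137.2 -0.6 z -13.3 -13.92 F [-1.7 -2.4  5.7] 6.7 mag 8.9
34.98 138.5 138.9 -0.7 z -13.27 -13.9 F [ 0.3 -1.5  6.5] 6.7 mag 9.3
35.25 140.0 140.5 -0.6 z -13.32 -13.93 F [-0.6 -1.2  7. ] 7.1 mag 9.8
35.52 141.5 142.1 -0.6 z -13.46 -14.04 F [-0.4 -1.4  6.8] 6.2 mag 9.6
35.78 143.0 143.7 -0.6 z -13.61 -14.2 F [-0.5 -0.6  6.1] 6.2 mag 8.8
36.05 144.5 145.4 -0.6 z -13.84 -14.42 F [-0.3 -0.8  5.9] 6.4 mag 8.6
36.32 146.0 147.0 -0.6 z -14.19 -14.73 F [-0.9 -1.   5.3] 5.4 mag 8.2
36.58 147.5 148.6 -0.6 z -14.53 -15.08 F [-0.3  0.1  5.3] 5.7 mag 8.0
36.85 149.0 150.2 -0.5 z -14.99 -15.51 F [ 0.5 -0.   4.2] 5.2 mag 6.9
37.12 150.5 151.8 -0.6 z -15.48 -16.0 F [ 0.1 -0.2  5.8] 5.5 mag 8.5
37.38 152.0 153.4 -0.6 z -16.07 -16.56 F [-1.4  0.6  4.8] 5.0 mag 7.6
37.65 153.5 154.3 -0.6 z -16.2 -17.02 F [-1.8 -1.1  9. ] 8.6 mag 11.9
37.92 155.0 155.5 -0.6 z -16.2 -16.95 F [-1.2 -2.6  8.7] 8.6 mag 11.8
dock 37.92 [562.74 220.4  -16.2 ] [ 3.1404e+00 -8.0000e-04  1.5523e+00] F [-1.17 -2.6   8.72] M [-0.422  0.429 -0.039] 0.643
```

View pics/scene11.png

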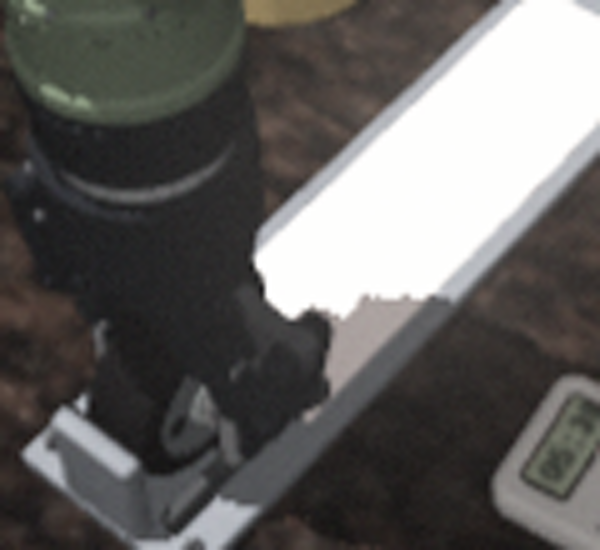

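View pics/w11.png

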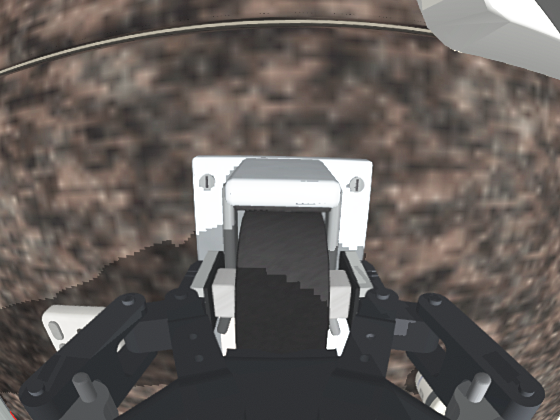

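Run:
```python
from h import *
p=np.load("cmd.npy")
for i in range(5):
    F=Fz(3);print(round(F,2))
    if F<1:break
    p[2]+=min(.25,F*.05);bot.movel(list(p),max_speed=10);bot.dwell(.1)
f("unloaded")
bot.grip(0.5,20);bot.dwell(.1);f("g20")
bot.grip(0.72,20);bot.dwell(.2);f("open.72")
bot.grip(1.0,20);bot.dwell(.2);f("open1")
im=imaging.capture("wrist");cv2.imwrite("pics/w12.png",im)
```

```text
8.47
7.32
5.03
3.21
1.25
unloaded 39.93 [561.91 220.04 -16.11] [-3.1412e+00 -1.0000e-04  1.5521e+00] F [1.47 0.91 0.42] M [ 0.148 -0.404  0.014] 0.644
g20 40.25 [561.93 220.01 -16.07] [-3.1412e+00 -1.0000e-04  1.5521e+00] F [1.91 0.62 0.14] M [ 0.17  -0.32   0.018] 0.644
open.72 40.69 [561.85 219.92 -16.1 ] [-3.1411e+00  1.0000e-04  1.5521e+00] F [-0.24  0.78 -0.09] M [ 0.022  0.004 -0.008] 0.719
open1 41.26 [562.14 219.98 -15.97] [ 3.1416 -0.      1.552 ] F [-0.8   0.03 -0.06] M [ 0.035  0.007 -0.02 ] 0.999
```

View pics/w12.png

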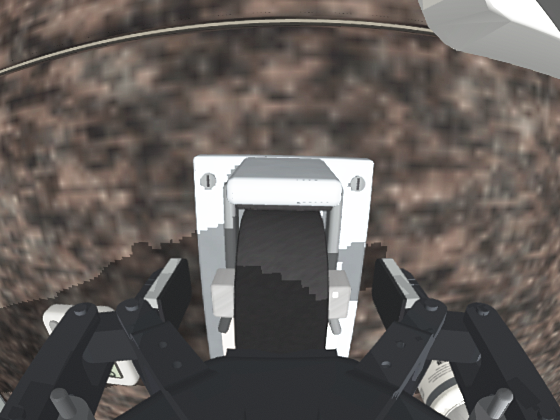

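The fingers are clear on both sides and the blocks are free. I'll retreat straight up and take a final check.

Run:
```python
from h import *
s=bot.get_state()["tcp_pos"]
print(bot.movel([s[0],s[1],120],max_speed=70,threshold=6));f("up")
bot.movel([s[0]-20,s[1]-150,160],max_speed=150);bot.dwell(.5)
t=imaging.capture("top");sc=imaging.capture("scene")
cv2.imwrite("pics/top13f.png",t);cv2.imwrite("pics/top13.png",cv2.resize(t[180:280,140:260],None,fx=6,fy=6,interpolation=cv2.INTER_CUBIC))
cv2.imwrite("pics/scene13.png",cv2.resize(sc[190:320,180:340],None,fx=4.6,fy=4.6,interpolation=cv2.INTER_CUBIC))
m=imaging.camera_model("wrist");w=imaging.capture("wrist");cv2.imwrite("pics/w13.png",w);np.save("w13.npy",np.r_[m["position"],m["rotation"]])
f("end")
```

```text
False
up 43.4 [561.87 219.85 119.62] [-3.1409e+00  2.0000e-04  1.5520e+00] F [0.09 0.29 0.4 ] M [-0.     0.006  0.025] 1.0
end 45.24 [542.12  69.94 159.99] [-3.1416  0.      1.552 ] F [0.52 0.23 0.43] M [-0.03  -0.022 -0.002] 1.001
```

View pics/top13f.png

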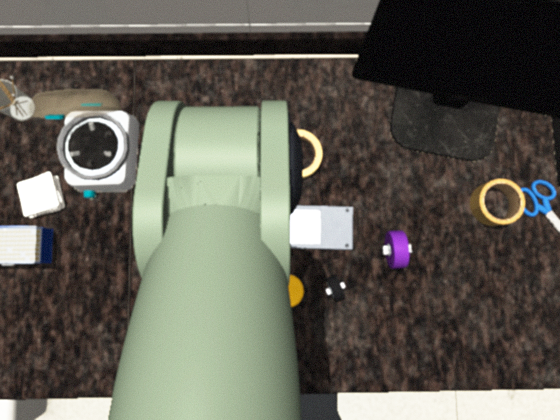

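View pics/scene13.png

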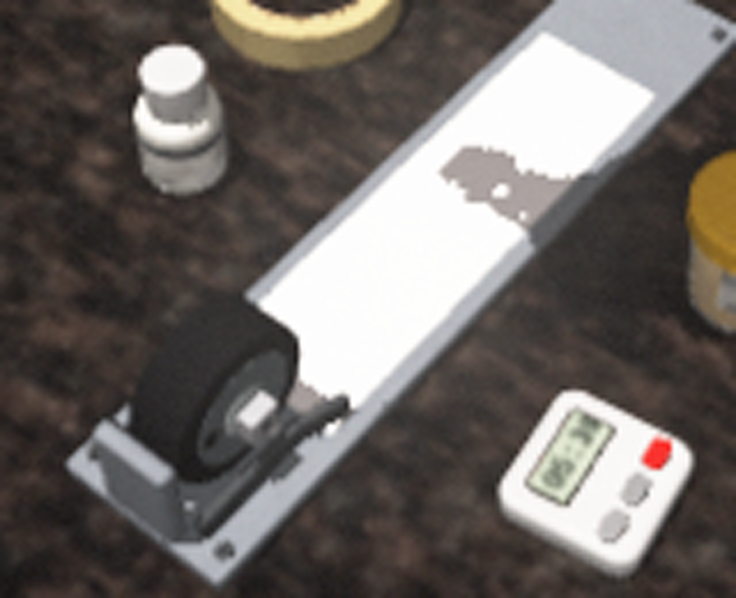

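View pics/w13.png

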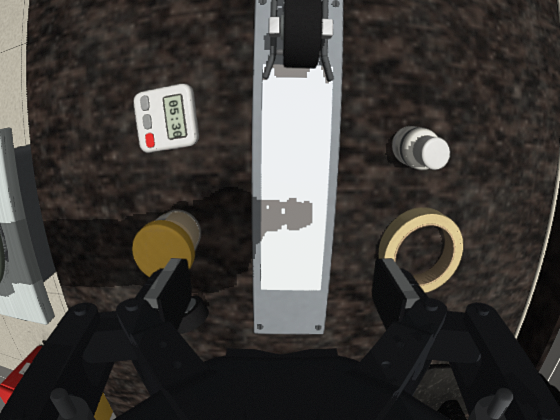

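Run:
```python
from h import *
im=cv2.imread("pics/w13.png");cv2.imwrite("pics/w13c.png",cv2.resize(im[0:90,245:350],None,fx=6,fy=6,interpolation=cv2.INTER_CUBIC))
a=np.load("w13.npy");m=dict(K=imaging.camera_model("wrist")["K"],position=a[:3],rotation=a[3:])
w=plane("wrist",[(274,25),(328,25)],56,m);print(w,[trk(q) for q in w],trk(w.mean(0)))
```

```text
[[539.09083366 219.9925973   56.        ]
 [585.78497897 220.2283661   56.        ]] [(np.float64(154.11159322790118), np.float64(23.033197162846157)), (np.float64(156.2060710508724), np.float64(-23.614545779561166))] (np.float64(155.15883213938682), np.float64(-0.29067430835750163))
```

View pics/w13c.png

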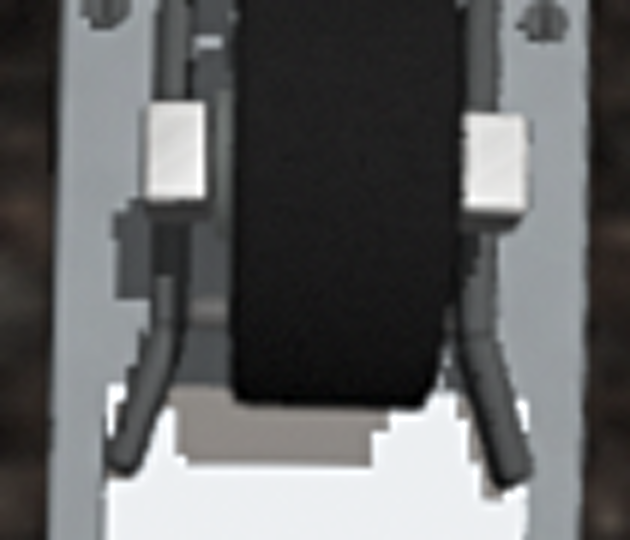

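The blocks measure 46.7 mm apart (nominal 46), and the wheel centre is at track (155.2, −0.3), under 1 mm from the dock point. I'm handing it in.

```bash
python3 -c "
from bench import bot
bot.sign_off();print(bot.get_state()['t'])"
```

```text
the job is handed in; nothing more can be done
the job is handed in; nothing more can be done
```

I rolled the caster a full turn along the strip, took it over the bar, left it standing in the dock, and handed the job in at about 45 s of the 72 s allowed.

- **Force:** on the strip, the tool force plus the wheel's weight (about 2.7 N) was roughly 13.5–16 N at every check. Over the bar it was about 7–12 N, and the highest checked anywhere was about 16 N. I only read the force at the end of each short move, so brief peaks in between would not show.
- **Rolling:** 250 mm of travel is about 1.05 turns. I saw the spot only at about a quarter turn, where it matched rolling without slip. Later it was hidden by the finger, so the full turn comes from distance travelled.
- **Final check:** the wheel's centre measured (155.2, −0.3) mm on the track, under 1 mm from the dock point. It stood upright, with the tool clear and nothing nearby visibly moved.

Three things disagreed with the description:
- **Wheel direction:** the axle lay along the track, not across it. I gripped it and turned it about 88° on the spot, with almost no load on the wheel. It may have been just clear of the board for part of that turn.
- **Fingertip position:** the real fingertips were about 40 mm above the reported TCP. The first grip closed above the axle blocks without touching them. I then corrected the height from the wrist camera images.
- **Sideways drift:** the wheel drifted about 1.5 mm sideways on the strip, which I corrected with a 1.2° yaw trim.

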